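# Weigh the loaded basket on the spring scale

## Robot

A 6-joint arm with a two-finger parallel gripper is mounted at the origin on a cart in front of the work surface, level with it; the furniture and walls round the work are solid. World frame = base frame: x ahead of the robot, y to its left, z up, the work surface at z = 0. Lengths are in mm, angles in degrees, forces in N, time in s.
With the tool pointing down it reaches from about 275 to 775 mm from the base axis. Payload 14.6 kg.
Tool frame: the origin (TCP) lies between the finger pads; the fingertips stand 14 mm ahead of it and the grasp point (between the pads) lies 5 mm behind it; y points along the fingers, x is the direction in which the jaws open and shut, and the axes are right-handed (so a half turn about y gives the same grasp; the last joint's range is limited). The gripper opens to 85 mm and grips with 20 to 120 N. Pads are 22 mm wide; open, the fingers measure 114 mm over their backs; the gripper's body (76 mm by 85 mm) begins 54 mm behind the grasp point. The pads swing forward as they close: fully open they stand 13 mm farther back than shut.
Start: joints at [66.389, 15.075, -2.767, 72.158, 0, 81.102], TCP at [133.348, 507.786, 245.278] pointing down, gripper open.
Joint ranges: [-151.79, 151.79], [-50.71, 97.33], [-67.44, 78.34], [-121.81, 120.89], [-77.56, 73.72], [-180, 180]. Speed limits (degrees/s): [108.29, 108.29, 147.25, 159.86, 180, 180].

## Interface

Orientations are given as a 3x3 rotation matrix whose columns are the frame's x, y, z axes.
In Python, from workcell import manip gives the robot as it stands.
- The arm moves only by the tool carry_out, never from a script. Its arguments are lists of equal length, an entry for each row: "slide": the shift along the tool's x, y, z in m, a list of three; "turn": the turn, a rotation vector about the tool's x, y, z in rad, a list of three. In form: {"slide": [[tx, ty, tz], ...], "turn": [[ax, ay, az], ...]}. A call has 1 to 10 rows; each row shifts and turns the commanded pose from where the row before left it, along the tool's axes as they then stand; what a row does not reach is not made up. A row lasts 1/8 s, in which the tool goes at most 62.5 mm and 10.7 degrees, less where a joint would pass 70% of its speed; a pose out of reach is approached as far as the arm can. A call with a gripper value outside its range is refused whole. "jaw" is the finger opening in m, from 0 to 0.0854, set as the call begins (left out, the last holds). The fingers move at their own pace and stop on an object; the grip force is fixed at half the most. Time passes only in rows, so rows that do not move let the fingers close. It gives the time, the measured TCP pose, the force and the opening at its end, in the units of the state.
- manip.get_state(): the state, without advancing time (a new reading comes with each control period).
- manip.snapshot(name): name is "scene" or "top" or "wrist"; returns the picture (480x640x3 uint8, red, green, blue); there is no depth.
- manip.camera_info(name): a dict with "fx", "fy", "cx", "cy" (pixels), "rvec" (rotation vector, rad) and "tvec" (3), from world to camera coordinates, as OpenCV has them. Camera axes: x right, y down, z forward; pixel columns grow to the right and rows downward; lengths in mm; the calibration is good to about 2 mm. A picture is of the moment at which its call begins: read the wrist's pose just before it. camera_info takes no time and is no camera call; for the wrist camera it gives the pose at the moment of the call.
- manip.job_done(): hands the job in, once; it reports no verdict.
Trained networks look in the newest picture that a camera, given by its name, has taken for a name from the list of things; names that differ only in an ending like _2 or _b are one class to them, and where a whole thing is asked for, a point or a joint stands for the part that bears it (a point fixed in the world has none). Each returns a list of dicts, best first, with "confidence" (0 to 1); they miss things now and then, are a little off and sometimes report something else, mostly with a low value. They report only what shows in the picture. A call takes as long as a camera call. They do not tell look-alikes from the thing itself.
- manip.find_in(name, camera): "bbox" ([left, top, right, bottom] in pixels, round what is visible of it).
The state is a dict: "clock": time; "q": joint angles; "dq": joint speeds; "effort": joint torques, N m; "eef_pos": TCP position; "tool_rot": TCP orientation; "force": force on the tool from outside, world axes, zero at the start; "ft_torque": the same for the moment, N m; "finger_gap": finger opening in mm.
Only numpy, scipy, OpenCV 4.12 (cv2) and the standard library are available. Lean on these libraries where they do the work, as an engineer would, in place of code of your own. Each camera call takes 0.05 s, during which the arm holds its last target.

## Task

Weigh the red tub: lift the basket it stands in by its black grip and hang the basket's bar in the hook of the spring scale. Let the load down slowly, keeping hold until the scale carries all of the weight, and only then let go, so that the hook never jumps or bounces and is never pulled or knocked hard. Leave the basket hanging still and level with the tub in it and the pointer at rest, and do not disturb the other things.

Things in the scene. Friction and masses are not known exactly. Their poses are not given: they have to be found in the camera images.
- basket: Steel basket, 86 x 86 x 45 mm, origin at the centre of its underside, z up. A bail of 10 mm round bar in its y-z plane: legs at y = +-47 mm rise to 105 mm, then lean in to a level bar. The window under the bar is 84 mm wide and 70 mm high above the tub. Basket with tub weighs 0.25 to 0.95 kg, different each time: it can only be felt.
- bail_bar (a point): Centre of the level bail bar that goes into the hook: radius 5 mm, along the basket's y from -32 to +32 mm, 135 mm above the basket's underside. Axes as the basket's.
- basket_grip (a point): Where to grasp the black grip: on its axis, 186 mm above the basket's underside, 51 mm above the bar's centre, 18 mm below the grip's top. The grip is upright, 16 x 16 mm, faces along the basket's x and y. Keep finger ends 20 mm or more above the bar's centre: the hook's tip comes up to 16 mm above it.
- red_tub: Red deli tub with a white lid, diameter 68, height 56 mm, standing loose in the basket's pocket (floor 3 mm thick, about 6 mm of play all round); origin at the centre of its underside.
- scale: Spring scale, fixed to the table. Origin on the table straight below the hook's seat; x points from the hook back to the column. White column 40 x 75 mm, 350 mm high, front face at x = +165 mm; dark base x +110 to +260 mm, y +-90 mm, 16 mm high.
- hook_seat (a point): Middle of the hook's trough, on its floor: the bar's underside rests here (hung bar's centre 5 mm above). 225 mm above the table when unloaded; axes as the scale's. The hook is a flat strip along x, 14 mm wide, 8 mm thick; the trough floor is 28 mm long, turned up at the front to the tip; behind, it slopes up to a level arm, top 18 mm above the seat, that runs back to the column.
- hook_tip (a point): Upturned open tip of the hook, at its front (-x) end, 36 mm ahead of the seat and 21 mm above it at its top. Bring the bar in from the front above this tip, across the strip, the strip passing through the bail's window, then lower it into the trough.
- hook (a joint): Slide of hook and red pointer, m; 0 = unloaded (top stop), positive = pulled down, stop at 0.085. Spring 130 N/m, 0.2 N preload, light damping: the load settles between 0.017 and 0.07. Delicate: it must never move faster than 0.045 m/s up or down (lower at 0.02 or less; let go only when the hand carries or pulls less than 0.3 N), nor feel over 14 N.
- tan_tub: Tan deli tub with white lid, diameter 68, height 56 mm, bystander on the table; origin at the centre of its underside.
- timer: Red and white twist timer, diameter 62, height 40 mm, bystander; origin at the centre of its underside.
- chilli_shaker: Red shaker with a steel-grey cap, diameter 46, height 86 mm, bystander; origin at the centre of its underside.
There are look-alikes about, which are no part of the job. Leave any blue or yellow look-alike of the red_tub alone. What is shaped like the basket but orange is not meant.

How it is judged (in metres and radians):
On the way, in this order (a step that is already met when the one before it is completed fails the run):
1. the basket is lifted clear of the table by its grip, with the tub in it (height (world z) of basket above 0.04 m and contact force between the fingers and basket above 0.5 N and value of joint hook below 0.005 m), for 0.2 s.
2. the bar lies in the hook and the hook goes down under the load while the grip is still held (value of joint hook above 0.01 m and distance between bail_bar and hook_seat below 0.022 m and contact force between basket and scale above 1 N and contact force between the fingers and basket above 0.5 N), for 0.2 s.
At the end, for the whole second after the job is handed in: The bar lies in the hook (centre within 22 mm of the seat), the scale carries the basket (over 1.5 N, hook down over 12 mm), basket 12 mm clear of the table, level within 0.15 rad, under 20 mm/s; hook under 10 mm/s; red tub standing in the basket within 20 mm of its centre (distance between bail_bar and hook_seat below 0.022 m and contact force between basket and scale above 1.5 N and value of joint hook above 0.012 m and velocity of joint hook between -0.01 and 0.01 m/s and height (world z) of basket above 0.012 m and angle between basket's own z axis and vertical below 0.15 rad and linear speed of basket below 0.02 m/s and horizontal distance between red_tub and basket below 0.02 m and z of red_tub in the frame of basket below 0.015 m and angle between red_tub's own z axis and vertical below 0.25 rad); the robot touches nothing.
It fails at once if the hook moves faster than 45 mm/s, up or down (dropped, jerked or bouncing load) (velocity of joint hook above 0.045 m/s or velocity of joint hook below -0.045 m/s).
It fails at once if the scale is pulled, pushed or knocked by the basket with more than 14 N (contact force between basket and scale above 14 N).
It fails at once if the robot pushes on the scale with more than 14 N (contact force between any of the fingers, the arm and scale above 14 N).
It fails at once if a bystander is moved by more than 20 mm (distance of any of tan_tub, timer, chilli_shaker from where it was at the start of the episode above 0.02 m).
It also fails if it takes over 56 s, if anything falls off the work surface, if the arm or the gripper's body presses on something with over 40 N, if the wrist force passes 120 N, or if a joint passes its speed limit or range.

## Working session

There is one attempt and no reset: what is moved stays moved. The work goes in short steps, Python scripts to look and compute and a tool call to move; the robot and the scene stay as the last step left them, time stands still between calls to the robot, and variables do not carry over. Pictures are saved under pics/ and viewed, and the job is handed in when it is done.

Besides the shell and the picture viewer there is one more tool, called as a command line: name --argument value ..., lists and objects as JSON in quotes. carry_out: Moves the arm, as the interface text tells. Its arguments: {"type":"object","properties":{"slide":{"type":"array","items":{"type":"array","items":{"type":"number"}}},"turn":{"type":"array","items":{"type":"array","items":{"type":"number"}}},"jaw":{"type":"number"}},"required":["slide","turn"]}

```bash
mkdir -p pics; ls
python3 - <<'E'
from workcell import manip
import cv2
s=manip.get_state();print(s)
for n in("scene","top"):
    im=manip.snapshot(n);cv2.imwrite(f"pics/{n}0.png",im[:,:,::-1])
    print(n,manip.camera_info(n))
    for t in("basket","red_tub","basket_grip","scale","hook_tip"):
        print(t,manip.find_in(t,n))
E
```

```text
pics
{'clock': 0.0, 'q': array([ 6.63876673e+01,  1.51009104e+01, -2.80604809e+00,  7.21576704e+01,
       -8.09278420e-04,  8.11017179e+01]), 'dq': array([-0.06851185, -0.07775236,  0.01626906,  0.10902   , -0.00159052,
       -0.04612786]), 'effort': array([-4.85415963e-03, -6.37615800e+01,  3.84567547e+01,  1.39024254e-02,
       -4.03486483e-04, -1.58751118e-05]), 'eef_pos': array([133.24854569, 507.52858695, 244.79166511]), 'tool_rot': array([[ 2.53994887e-01, -4.38868765e-04, -9.67205462e-01],
       [ 9.67204917e-01, -1.03920510e-03,  2.53995215e-01],
       [-1.11659542e-03, -9.99999364e-01,  1.60523245e-04]]), 'force': array([0.39771348, 0.04251573, 0.15895647]), 'ft_torque': array([-0.04436644,  0.01787756,  0.00315782]), 'finger_gap': 85.30350360017331}
scene {'fx': 475.2846372853664, 'fy': 475.2846372853664, 'cx': 321.13861692316533, 'cy': 243.6002533065106, 'rvec': array([ 2.00719755, -1.26886479,  0.53785301]), 'tvec': array([-267.49232198,  460.14827312,  765.09548573])}
basket [{'bbox': [321.5, 196.0, 364.9, 276.5], 'confidence': 0.72}]
red_tub [{'bbox': [209.7, 269.3
[... 536 characters left out ...]
7157, 'cx': 316.9550837113092, 'cy': 232.09000870973708, 'rvec': array([ 2.14705857, -2.21061648,  0.05621302]), 'tvec': array([ -16.00817301,  573.34251825, 1378.03830016])}
basket [{'bbox': [290.0, 171.6, 330.3, 206.4], 'confidence': 0.96}]
red_tub [{'bbox': [278.3, 249.3, 305.9, 274.9], 'confidence': 0.88}, {'bbox': [229.6, 264.4, 250.2, 290.2], 'confidence': 0.78}, {'bbox': [222.0, 219.8, 249.4, 241.2], 'confidence': 0.6}]
basket_grip [{'bbox': [218.8, 256.0, 263.4, 302.2], 'confidence': 0.83}, {'bbox': [292.9, 167.6, 331.0, 209.7], 'confidence': 0.67}]
scale [{'bbox': [355.5, 124.0, 434.1, 246.1], 'confidence': 0.84}]
hook_tip [{'bbox': [386.9, 158.5, 411.8, 244.9], 'confidence': 0.82}]
```

View pics/scene0.png

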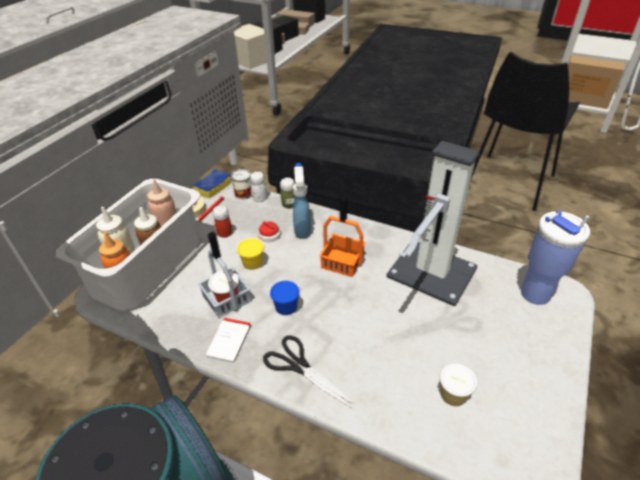

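View pics/top0.png

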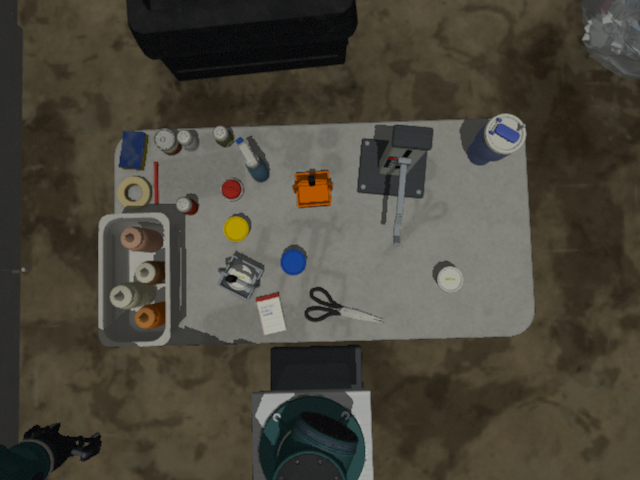

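Run:
```python
import cv2
a=cv2.imread("pics/scene0.png");b=cv2.imread("pics/top0.png")
cv2.imwrite("pics/c1.png",cv2.resize(a[130:330,190:490],None,fx=2.6,fy=2.6,interpolation=cv2.INTER_CUBIC))
cv2.imwrite("pics/c2.png",cv2.resize(b[110:310,205:445],None,fx=3,fy=3,interpolation=cv2.INTER_CUBIC))
```

```text
(no output)
```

View pics/c1.png

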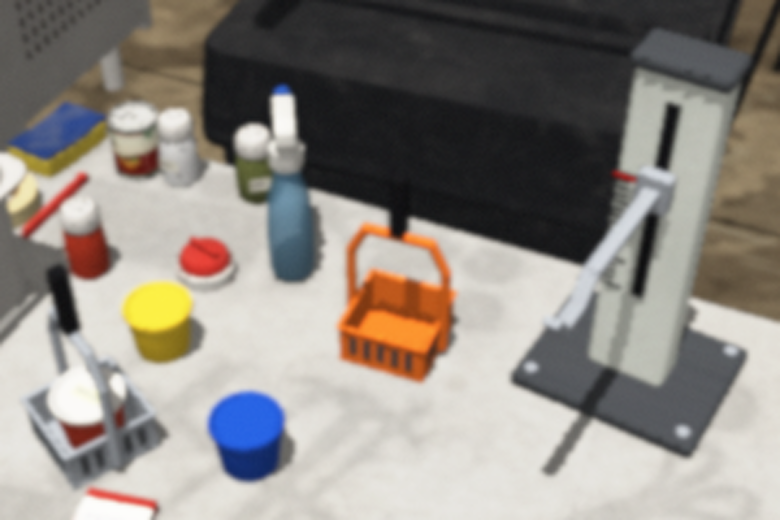

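View pics/c2.png

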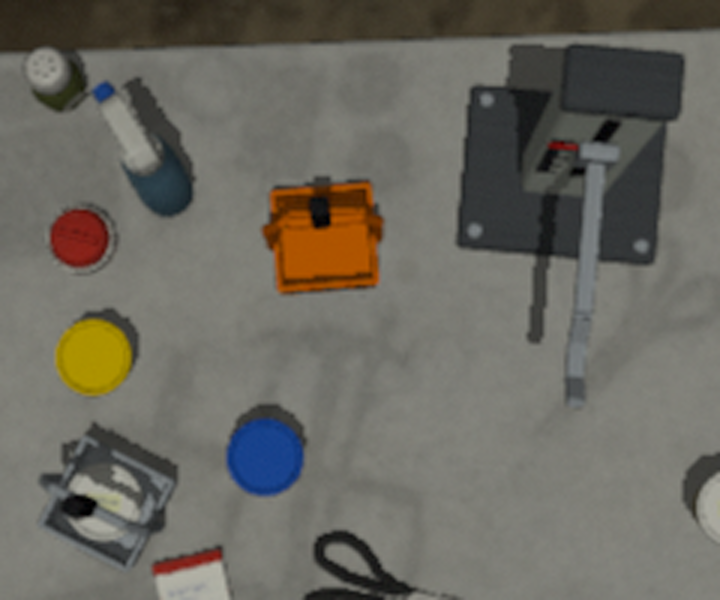

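```bash
cat > h.py <<'E'
from workcell import manip
import cv2, numpy as np
def cam(n):
    i=manip.camera_info(n);K=np.array([[i["fx"],0,i["cx"]],[0,i["fy"],i["cy"]],[0,0,1]])
    return K,np.array(i["rvec"]),np.array(i["tvec"])
def proj(c,P):
    return cv2.projectPoints(np.array(P,float).reshape(-1,1,3),c[1],c[2],c[0],None)[0].reshape(-1,2)
def ray(c,uv):
    R=cv2.Rodrigues(c[1])[0];o=-R.T@c[2]
    d=R.T@np.linalg.inv(c[0])@np.array([uv[0],uv[1],1.]);return o,d/np.linalg.norm(d)
def atz(c,uv,z):
    o,d=ray(c,uv);return o+d*(z-o[2])/d[2]
def tri(c1,p1,c2,p2):
    o1,d1=ray(c1,p1);o2,d2=ray(c2,p2)
    A=np.stack([d1,-d2],1);t=np.linalg.lstsq(A,o2-o1,rcond=None)[0]
    a=o1+t[0]*d1;b=o2+t[1]*d2;return (a+b)/2,np.linalg.norm(a-b)
E
python3 - <<'E'
from h import *
np.set_printoptions(precision=1,suppress=True)
T=cam("top");S=cam("scene")
c2=lambda u,v:(205+u/3-.33,110+v/3-.33)
c1=lambda u,v:(190+u/2.6-.3,130+v/2.6-.3)
for p in[(92,425),(175,490),(125,567),(40,520)]:print("rim",atz(T,c2(*p),45))
print("griptop",atz(T,c2(70,507),204), tri(T,c2(70,507),S,c1(57,268)))
for p in[(472,88),(655,263),(460,245)]:print("base",atz(T,c2(*p),16))
for p in[(513,377),(690,452),(746,350)]:print("baseS",atz(S,c1(*p),16))
print("tip",atz(T,c2(575,402),246),tri(T,c2(575,402),S,c1(560,325)))
print("armback",atz(T,c2(598,160),243),"trough back",atz(T,c2(581,318),243))
print("coltop",[atz(T,c2(*p),350) for p in[(566,45),(684,55),(678,120),(563,112)]])
im=manip.snapshot("wrist");cv2.imwrite("pics/w0.png",im[:,:,::-1])
W=cam("wrist");s=manip.get_state();R=cv2.Rodrigues(W[1])[0];print("wrist cam in tool",s["tool_rot"].T@(-R.T@W[2]-s["eef_pos"]),s["tool_rot"].T@R.T)
E
```

```text
rim [526.4 183.6  45. ]
rim [467.3 111.8  45. ]
rim [401.5 157.   45. ]
rim [444.5 230.8  45. ]
griptop [457.7 174.3 204. ] (array([458. , 173.3, 207.2]), np.float64(0.9200816549364212))
base [ 823.2 -162.6   16. ]
base [ 658.2 -321.3   16. ]
base [ 680.  -146.8   16. ]
baseS [ 676.4 -147.1   16. ]
baseS [ 655.8 -318.3   16. ]
baseS [ 802.5 -334.8   16. ]
tip [ 525.9 -213.3  246. ] (array([ 527. , -216.3,  240.7]), np.float64(4.869898330314078))
armback [ 708.6 -238.2  243. ] trough back [ 589.  -220.7  243. ]
coltop [array([ 768.6, -202.5,  350. ]), array([ 758.9, -283.4,  350. ]), array([ 713.6, -277.3,  350. ]), array([ 721.7, -198.6,  350. ])]
wrist cam in tool [   0.2 -128.3   70.9] [[ 1.  -0.  -0. ]
 [ 0.  -0.3  1. ]
 [-0.  -1.  -0.3]]
```

View pics/w0.png

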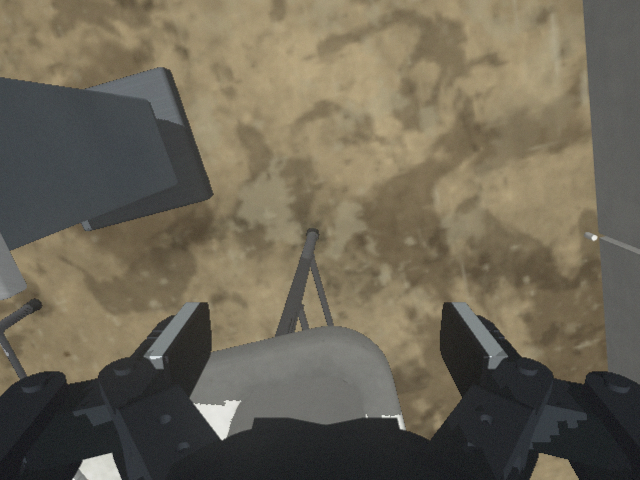

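```bash
cat >> h.py <<'E'
from scipy.spatial.transform import Rotation as Ro
def goal(pos,xang,n=None):
    """rows (n) from present pose to TCP pos with tool down, tool-x at xang deg; prints total slide & turn in tool frame"""
    s=manip.get_state();R=s["tool_rot"];a=np.radians(xang)
    X=np.array([np.cos(a),np.sin(a),0]);Y=np.array([0,0,-1.]);G=np.stack([X,Y,np.cross(X,Y)],1)
    d=R.T@(np.array(pos)-s["eef_pos"]);r=Ro.from_matrix(R.T@G).as_rotvec()
    print("slide mm",d.round(2),"turn",r.round(4),"per row n=",n, (d/n/1000).round(5) if n else "", (r/n).round(5) if n else "")
    return G
E
python3 - <<'E'
from h import *
T=cam("top")
print([atz(T,p,110).round() for p in[(182,345),(180,210),(150,270)]])
s=manip.get_state();print(s["clock"])
goal([459,173,310],57)
E
```

```text
[array([295., 310., 110.]), array([633., 311., 110.]), array([483., 388., 110.])]
0.65
slide mm [-241.08  -64.72 -399.99] turn [ 0.      0.3191 -0.    ] per row n= None
```

carry_out --slide '[[0,-0.033,0],[0,-0.032,0],[-0.03,0,-0.05],[-0.03,0,-0.05],[-0.03,0,-0.05],[-0.03,0,-0.05],[-0.03,0,-0.05],[-0.03,0,-0.05],[-0.03,0,-0.05],[-0.03,0,-0.05]]' --turn '[[0,0,0],[0,0,0],[0,0,0],[0,0,0],[0,0,0],[0,0,0],[0,0,0],[0,0,0],[0,0,0],[0,0,0]]'

```text
clock: 1.9
eef_pos: [460.4, 172.4, 310.5]
tool_rot: [[0.254, 0.0, -0.967], [0.967, 0.0, 0.254], [0.0, -1.0, -0.0]]
force: [0.8, 0.6, -0.7]
finger_gap: 85.4
```

carry_out --slide '[[0,0,0],[0,0,0],[0,0,0]]' --turn '[[0,0.16,0],[0,0.16,0],[0,0,0]]'

```text
clock: 2.28
eef_pos: [459.3, 173.9, 310.3]
tool_rot: [[0.545, -0.0, -0.839], [0.839, -0.0, 0.545], [-0.0, -1.0, -0.0]]
force: [0.9, 0.6, -0.1]
finger_gap: 85.2
```

Run:
```python
from h import *
np.set_printoptions(precision=1,suppress=True)
s=manip.get_state();print(s["clock"],s["q"],s["eef_pos"])
im=manip.snapshot("wrist");cv2.imwrite("pics/w1.png",im[:,:,::-1])
W=cam("wrist");print(W)
```

```text
2.275 [11.2 11.   1.8 80.8 -0.  44.2] [459.3 173.9 310.3]
(array([[388.3,   0. , 325.3],
       [  0. , 388.3, 237.7],
       [  0. ,   0. ,   1. ]]), array([-2.5, -1.4, -0.2]), array([-395.9, -334.3,  359.2]))
```

View pics/w1.png

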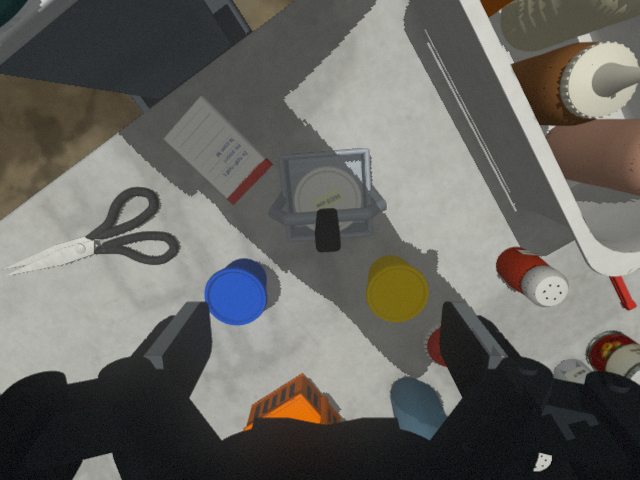

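Run:
```python
import cv2
a=cv2.imread("pics/w1.png")
cv2.imwrite("pics/c3.png",cv2.resize(a[140:260,260:400],None,fx=5,fy=5,interpolation=cv2.INTER_CUBIC))
```

```text
(no output)
```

View pics/c3.png

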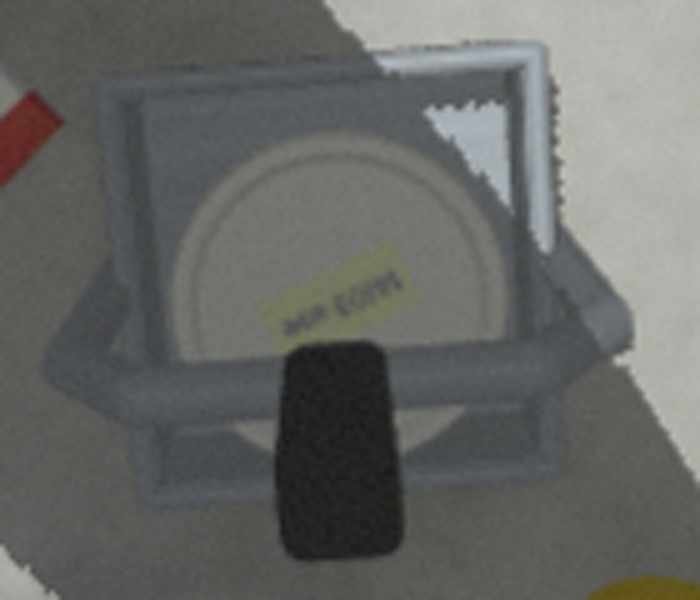

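```bash
cat > fit.py <<'E'
from h import *
from scipy.optimize import least_squares
np.set_printoptions(precision=2,suppress=True)
W=cam("wrist")
f=lambda u,v:(260+u/5-.4,140+v/5-.4)
# basket pts (z=45 rim corners) ; image
for ysign in(1,-1):
  M=[];I=[]
  for (x,y,z),p in [((-43,-43,45),(100,82)),((-43,43,45),(547,42)),((43,43,45),(562,475)),((43,-43,45),(145,507)),
     ((8,-8,204),(288,555)),((8,8,204),(400,550)),((0,-47,105),(62,355)),((0,47,105),(615,322))]:
    M.append((x,y,z));I.append(f(*p))
  M=np.array(M,float);I=np.array(I)
  def r(q):
    c,s=np.cos(q[2]),np.sin(q[2]);P=M@np.array([[c,s,0],[-s,c,0],[0,0,1]])+[q[0],q[1],0]
    return (proj(W,P)-I).ravel()
  best=min((least_squares(r,[459,173,a],loss="soft_l1") for a in np.radians([-35,145])),key=lambda o:o.cost)
  print(ysign,best.x[:2],np.degrees(best.x[2]),best.cost);print(best.fun.reshape(-1,2))
  break
E
python3 fit.py
```

```text
1 [459.1  176.49] 331.19807346947084 11.139718297423041
[[ 1.17 -0.71]
 [-1.78  0.94]
 [-1.4  -2.16]
 [ 0.61 -2.93]
 [-0.84  1.37]
 [ 1.86  0.66]
 [ 1.8   0.12]
 [-1.62 -0.84]]
```

Run:
```python
from h import *
goal([459,175.8,181],61.2)
```

```text
slide mm [  1.33 129.3    1.16] turn [ 0.     -0.0707  0.    ] per row n= None
```

carry_out --slide '[[0.0013,0,0.0012],[0,0.03,0],[0,0.03,0],[0,0.03,0],[0,0.02,0],[0,0.0193,0],[0,0,0]]' --turn '[[0,-0.0707,0],[0,0,0],[0,0,0],[0,0,0],[0,0,0],[0,0,0],[0,0,0]]'

```text
clock: 3.2
eef_pos: [458.2, 175.8, 180.2]
tool_rot: [[0.482, -0.002, -0.876], [0.876, -0.0, 0.482], [-0.001, -1.0, 0.001]]
force: [0.0, 0.4, 0.3]
finger_gap: 85.4
```

Run:
```python
from h import *
im=manip.snapshot("wrist");cv2.imwrite("pics/w2.png",im[:,:,::-1])
s=manip.get_state();print(s["eef_pos"],s["force"],s["clock"])
W=cam("wrist");print(proj(W,[[459,176,204],[459,176,186]]))
```

```text
[458.73593423 175.92379204 181.13478932] [ 0.24009584  0.40898429 -0.65031592] 3.25
[[325.27157303 361.62484636]
 [325.29016307 332.01161   ]]
```

View pics/w2.png

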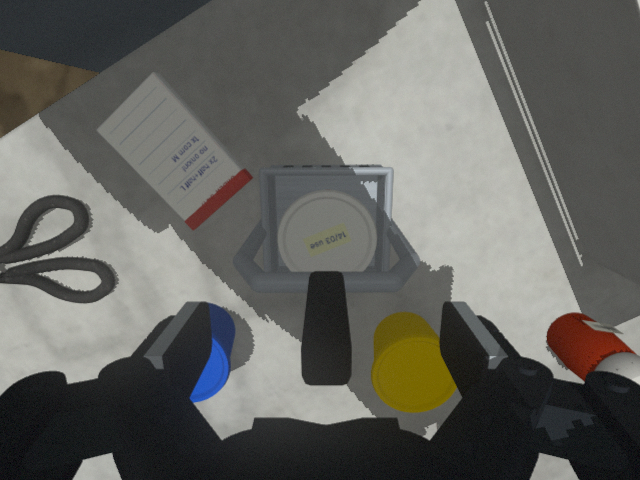

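Run:
```python
from h import *
W=cam("wrist")
a=np.radians(-28.8);X=np.array([np.cos(a),np.sin(a),0]);Y=np.array([-np.sin(a),np.cos(a),0]);c=np.array([459,176,0])
for x,y,z in[(-8,-8,204),(-8,8,204),(8,-8,204),(8,8,204),(-8,8,145),(-8,-8,145),(-43,-43,45),(-43,43,45),(0,-32,140),(0,47,105),(0,-47,105)]:
    print((x,y,z),proj(W,[c+x*X+y*Y+[0,0,z]])[0].round(1))
a=cv2.imread("pics/w2.png")[150:400,220:430];a=cv2.convertScaleAbs(a,alpha=1.8,beta=20)
cv2.imwrite("pics/c4.png",cv2.resize(a,None,fx=2.4,fy=2.4,interpolation=cv2.INTER_CUBIC))
```

```text
(-8, -8, 204) [299.1 338.9]
(-8, 8, 204) [351.3 338.8]
(8, -8, 204) [300.1 383.6]
(8, 8, 204) [350.5 383.5]
(-8, 8, 145) [343.  269.6]
(-8, -8, 145) [307.6 269.7]
(-43, -43, 45) [261.5 167.9]
(-43, 43, 45) [389.  167.6]
(0, -32, 140) [257.3 281.9]
(0, 47, 105) [409.8 257.2]
(0, -47, 105) [240.9 257.5]
```

View pics/c4.png

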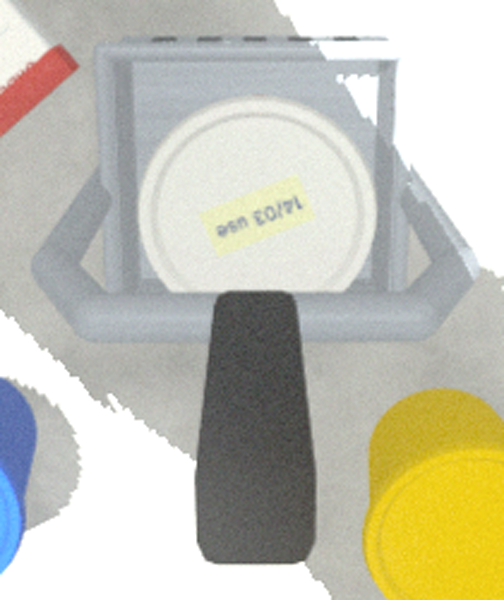

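carry_out --jaw 0.0 --slide '[[0,0,0],[0,0,0],[0,0,0],[0,0,0],[0,0,0],[0,0,0]]' --turn '[[0,0,0],[0,0,0],[0,0,0],[0,0,0],[0,0,0],[0,0,0]]'

```text
clock: 4.0
eef_pos: [459.0, 175.8, 181.3]
tool_rot: [[0.485, 0.0, -0.875], [0.875, 0.0, 0.485], [0.0, -1.0, -0.0]]
force: [-1.5, -1.2, 5.2]
finger_gap: 15.3
```

Run:
```python
from h import *
s=manip.get_state();print(s["eef_pos"],s["force"],s["finger_gap"],s["ft_torque"])
```

```text
[459.01229487 175.78564793 181.26703269] [-1.53660694 -1.23551563  5.23320864] 15.25354208928692 [-0.15354101  0.36764789 -0.03737145]
```

carry_out --slide '[[0,-0.005,0],[0,-0.01,0],[0,-0.015,0],[0,-0.02,0],[0,-0.02,0],[0,-0.02,0],[0,-0.02,0],[0,-0.015,0],[0,-0.01,0],[0,-0.005,0]]' --turn '[[0,0,0],[0,0,0],[0,0,0],[0,0,0],[0,0,0],[0,0,0],[0,0,0],[0,0,0],[0,0,0],[0,0,0]]'

```text
clock: 5.25
eef_pos: [459.0, 175.8, 321.4]
tool_rot: [[0.485, 0.0, -0.875], [0.875, 0.0, 0.485], [0.0, -1.0, -0.0]]
force: [0.1, -0.4, -6.1]
finger_gap: 15.3
```

Run:
```python
from h import *
im=manip.snapshot("wrist");cv2.imwrite("pics/w3.png",im[:,:,::-1])
im=manip.snapshot("scene");cv2.imwrite("pics/s3.png",im[:,:,::-1])
s=manip.get_state();print(s["eef_pos"],s["force"],s["finger_gap"],s["ft_torque"])
a=im[100:340,180:500];cv2.imwrite("pics/c5.png",cv2.resize(a[:,:,::-1],None,fx=2.5,fy=2.5,interpolation=cv2.INTER_CUBIC))
```

```text
[459.04870549 175.81391052 321.15796531] [-0.74142536 -0.06575972 -5.23838867] 15.343873410499862 [-0.00935138  0.00670315 -0.04659955]
```

View pics/w3.png

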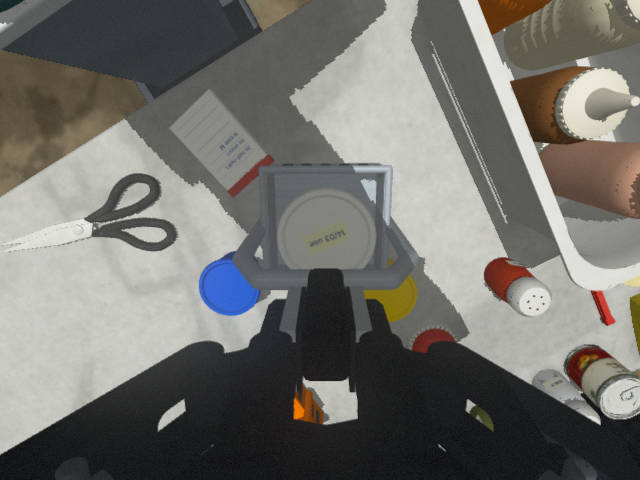

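View pics/c5.png

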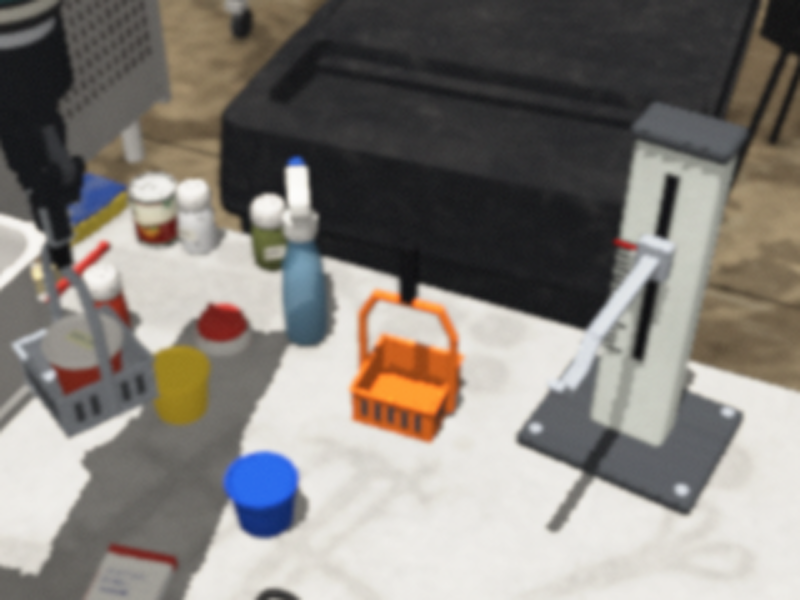

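Run:
```python
from h import *
T=cam("top")
print([atz(T,p,45).round() for p in[(295,205),(331,207),(330,172),(296,172)]])
goal([530,-95,325],83.5)
s=manip.get_state();R=s["tool_rot"];print(s["tool_rot"].T@(np.array([530,-95,325])-s["eef_pos"]))
```

```text
[array([645.,  23.,  45.]), array([636., -72.,  45.]), array([730., -72.,  45.]), array([733.,  18.,  45.])]
slide mm [-202.46   -3.84 -193.35] turn [ 2.000e-04 -3.927e-01  1.000e-04] per row n= None  
[-202.46116417   -3.83692864 -193.34884675]
```

carry_out --slide '[[-0.006,-0.004,-0.006],[-0.016,0,-0.015],[-0.024,0,-0.023],[-0.028,0,-0.026],[-0.028,0,-0.027],[-0.028,0,-0.027],[-0.028,0,-0.026],[-0.024,0,-0.023],[-0.014,0,-0.014],[-0.006,0,-0.006]]' --turn '[[0,0,0],[0,0,0],[0,0,0],[0,0,0],[0,0,0],[0,0,0],[0,0,0],[0,0,0],[0,0,0],[0,0,0]]'

```text
clock: 6.6
eef_pos: [529.9, -95.2, 324.7]
tool_rot: [[0.486, -0.001, -0.874], [0.874, 0.0, 0.486], [0.0, -1.0, 0.001]]
force: [-0.3, -0.2, -5.2]
finger_gap: 15.3
```

carry_out --slide '[[0,0,0],[0,0,0],[0,0,0],[0,0,0],[0,0,0],[0,0,0],[0,0,0]]' --turn '[[0,-0.04,0],[0,-0.08,0],[0,-0.1,0],[0,-0.1,0],[0,-0.05,0],[0,-0.0227,0],[0,0,0]]'

```text
clock: 7.48
eef_pos: [529.8, -94.0, 325.1]
tool_rot: [[0.113, 0.0, -0.994], [0.994, 0.0, 0.113], [0.0, -1.0, -0.0]]
force: [1.0, 0.1, -4.8]
finger_gap: 15.0
```

Run:
```python
from h import *
im=manip.snapshot("wrist");cv2.imwrite("pics/w4.png",im[:,:,::-1])
s=manip.get_state();print(s["clock"],s["eef_pos"],s["force"],s["q"].round(1),s["ft_torque"])
a=im[:,:,::-1]
W=cam("wrist");print(proj(W,[[558,-221,225],[522,-216.5,246]]))
```

```text
7.525 [529.80783702 -94.143208   325.00501799] [-0.74611841  1.22994105 -5.32656046] [-18.8  15.9  10.7  84.8   0.  -12.2] [-0.02552754 -0.03942709  0.02165937]
[[135.22130497 306.93149392]
 [109.68401458 265.53731087]]
```

View pics/w4.png

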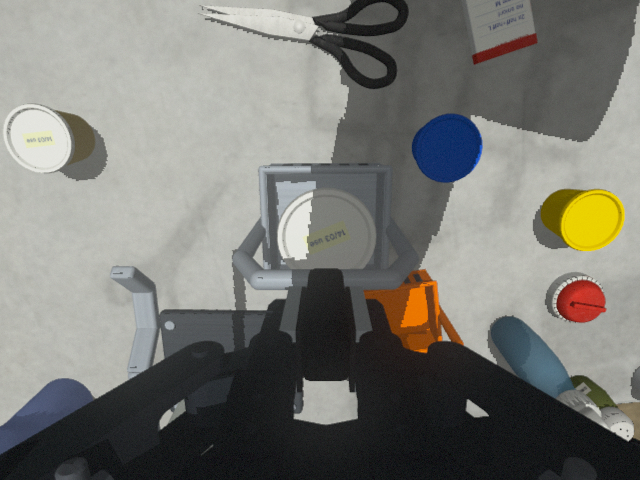

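Run:
```python
import cv2
a=cv2.imread("pics/w4.png")[250:390,90:230]
cv2.imwrite("pics/c6.png",cv2.resize(a,None,fx=5,fy=5,interpolation=cv2.INTER_CUBIC))
```

```text
(no output)
```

View pics/c6.png

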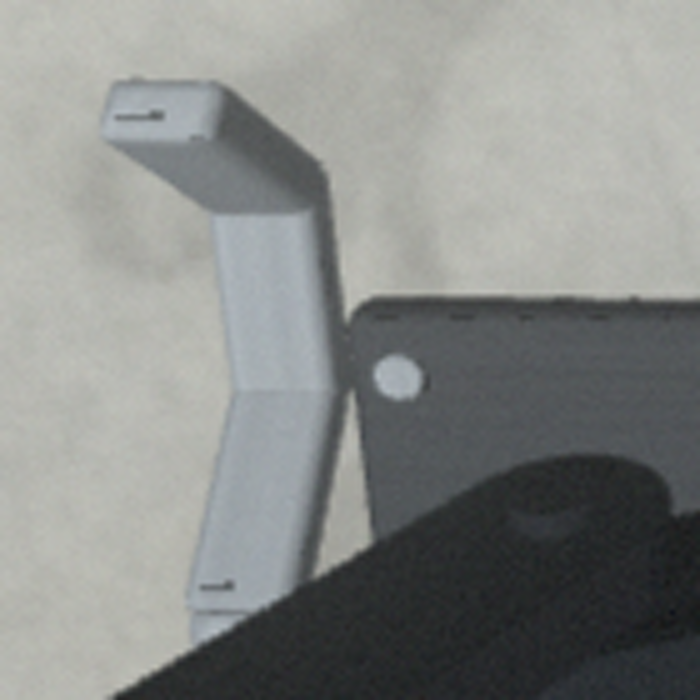

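Run:
```python
from h import *
np.set_printoptions(precision=1,suppress=True)
W=cam("wrist");f=lambda u,v:(90+u/5-.4,250+v/5-.4)
for n,p,z in[("fl",(212,212),225),("fr",(316,208),225),("bl",(235,390),225),("br",(335,390),225),("tip",(163,110),246),("armL",(188,607),243),("armR",(295,607),243)]:
    print(n,atz(W,f(*p),z))
print("base corner",atz(W,f(355,310),16))
F=(atz(W,f(212,212),225)+atz(W,f(316,208),225))/2;B=(atz(W,f(235,390),225)+atz(W,f(335,390),225))/2
print("len",np.linalg.norm(B-F),"ang",np.degrees(np.arctan2(*(B-F)[1::-1])),(F+B)/2)
# rechecking bar location in grip
C=atz(W,(326,280),0)
```

```text
fl [ 547.5 -220.4  225. ]
fr [ 548.5 -207.1  225. ]
bl [ 572.7 -223.8  225. ]
br [ 574.2 -210.8  225. ]
tip [ 526.4 -210.4  246. ]
armL [ 592.9 -226.4  243. ]
armR [ 594.4 -213.1  243. ]
base corner [ 658. -315.   16.]
len 25.698313135313377 ang -7.992929701834725 [ 560.7 -215.5  225. ]
```

Run:
```python
from h import *
goal([461,-205,316],83)
```

```text
slide mm [-117.96    9.     55.76] turn [-0.      0.0083  0.0001] per row n= None
```

carry_out --slide '[[0,0,0.01],[0,0,0.022],[-0.008,0,0.02],[-0.018,0.002,0.004],[-0.025,0.002,0],[-0.027,0.003,0],[-0.022,0.002,0],[-0.012,0,0],[-0.006,0,0],[0,0,0]]' --turn '[[0,0,0],[0,0,0],[0,0,0],[0,0,0],[0,0,0],[0,0,0],[0,0,0],[0,0,0],[0,0.0083,0],[0,0,0]]'

```text
clock: 8.78
eef_pos: [460.8, -205.1, 316.1]
tool_rot: [[0.122, 0.0, -0.993], [0.993, 0.0, 0.122], [0.0, -1.0, -0.0]]
force: [-0.4, 0.0, -5.8]
finger_gap: 15.2
```

Run:
```python
from h import *
np.set_printoptions(precision=1,suppress=True)
s=manip.get_state();print(s["clock"],s["eef_pos"],s["force"],s["q"])
for n in("top","scene","wrist"):
    im=manip.snapshot(n)[:,:,::-1];cv2.imwrite(f"pics/{n}5.png",im)
    if n=="top": cv2.imwrite("pics/c7.png",cv2.resize(im[110:310,320:460],None,fx=3,fy=3,interpolation=cv2.INTER_CUBIC))
    if n=="scene": cv2.imwrite("pics/c8.png",cv2.resize(im[130:370,280:500],None,fx=2.5,fy=2.5,interpolation=cv2.INTER_CUBIC))
```

```text
8.775 [ 460.8 -205.1  316.1] [-0.4  0.  -5.8] [-33.3  12.4   4.5  82.1   0.  -26.3]
```

View pics/c7.png

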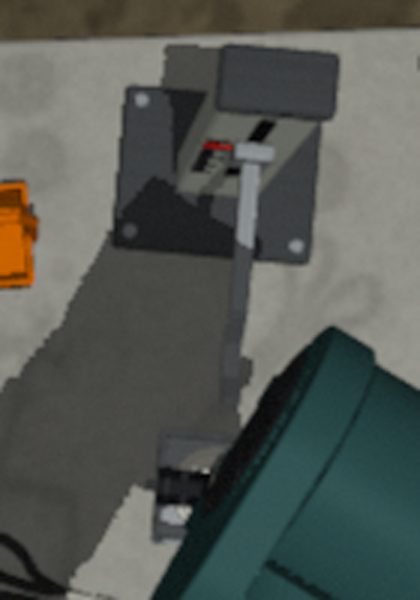

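View pics/c8.png

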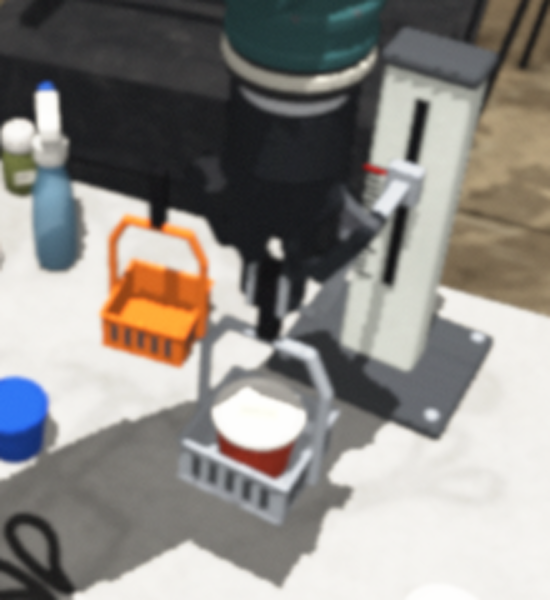

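View pics/wrist5.png

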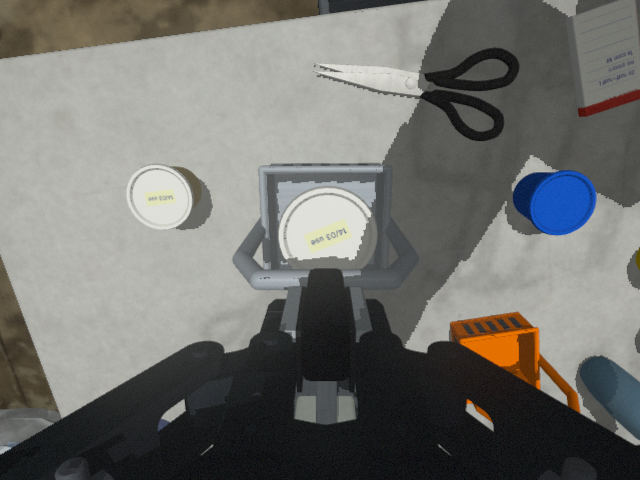

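Run:
```python
from h import *
a=cv2.imread("pics/wrist5.png")[360:440,270:380];a=cv2.convertScaleAbs(a,alpha=1.8,beta=10)
cv2.imwrite("pics/c9.png",cv2.resize(a,None,fx=6,fy=6,interpolation=cv2.INTER_CUBIC))
W=cam("wrist")
d=np.array([np.cos(np.radians(-7)),np.sin(np.radians(-7)),0])
for s in([560,-217,225],[560.7,-215.5,225]):
    print(proj(W,[np.array(s)-36*d+[0,0,21],np.array(s)-14*d,np.array(s)+14*d]).round(1).tolist())
```

```text
[[325.1, 362.9], [325.1, 373.2], [325.1, 408.9]]
[[327.7, 363.7], [327.5, 373.8], [327.4, 409.5]]
```

View pics/c9.png

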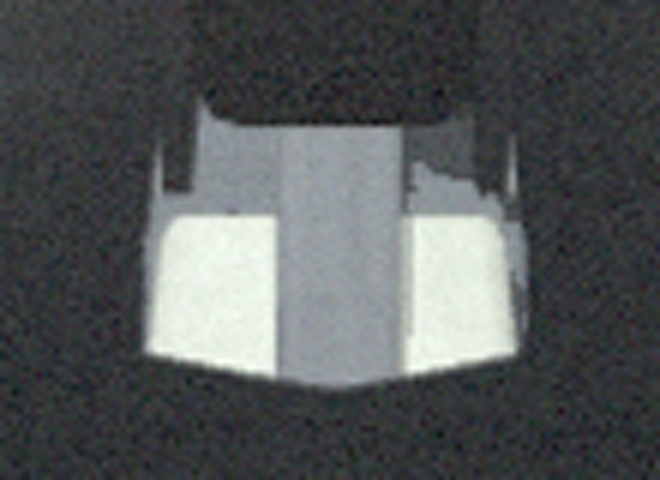

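carry_out --slide '[[0.001,0,-0.003],[0,0,-0.006],[0,0,-0.01],[0,0,-0.01],[0,0,-0.01],[0,0,-0.01],[0,0,-0.01],[0,0,-0.006],[0,0,-0.003],[0,0,0]]' --turn '[[0,0,0],[0,0,0],[0,0,0],[0,0,0],[0,0,0],[0,0,0],[0,0,0],[0,0,0],[0,0,0],[0,0,0]]'

```text
clock: 10.18
eef_pos: [528.5, -212.6, 315.9]
tool_rot: [[0.121, -0.0, -0.993], [0.993, 0.0, 0.121], [-0.0, -1.0, 0.0]]
force: [0.3, 0.2, -5.4]
finger_gap: 15.2
```

carry_out --slide '[[0,0,-0.003],[0,0,-0.006],[0,0,-0.008],[0,0,-0.007],[0,0,-0.005],[0,0,-0.003],[0,0,0]]' --turn '[[0,0,0],[0,0,0],[0,0,0],[0,0,0],[0,0,0],[0,0,0],[0,0,0]]'

```text
clock: 11.05
eef_pos: [560.4, -216.5, 315.9]
tool_rot: [[0.121, -0.0, -0.993], [0.993, 0.0, 0.121], [0.0, -1.0, 0.0]]
force: [0.1, -0.6, -4.9]
finger_gap: 15.4
```

Run:
```python
from h import *
np.set_printoptions(precision=1,suppress=True)
s=manip.get_state();print(s["clock"],s["eef_pos"],s["force"],s["q"])
for n in("scene","wrist"):
    im=manip.snapshot(n)[:,:,::-1];cv2.imwrite(f"pics/{n}6.png",im)
    if n=="scene": cv2.imwrite("pics/c10.png",cv2.resize(im[130:330,330:500],None,fx=3,fy=3,interpolation=cv2.INTER_CUBIC))
    if n=="wrist": cv2.imwrite("pics/c11.png",cv2.resize(im[140:440,220:430],None,fx=2,fy=2,interpolation=cv2.INTER_CUBIC))
```

```text
11.05 [ 560.4 -216.5  315.9] [ 0.1 -0.6 -4.9] [-28.9  22.6  19.4  86.8  -0.  -21.9]
```

View pics/c10.png

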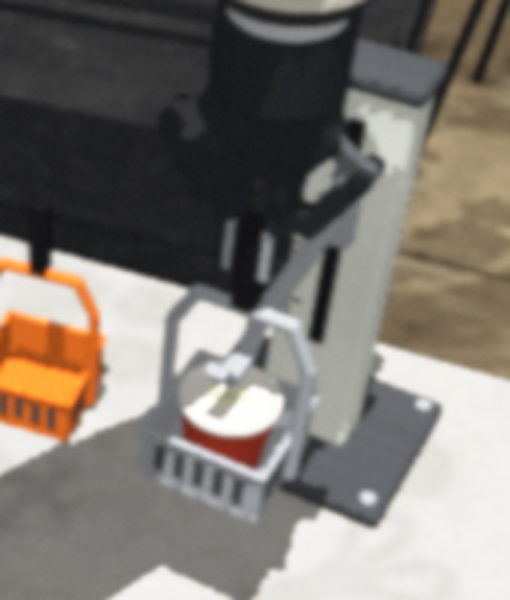

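View pics/c11.png

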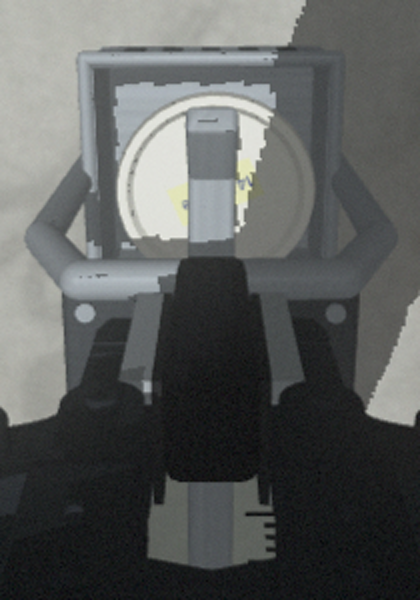

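Run:
```python
from h import *
W=cam("wrist")
print(atz(W,(325.8,197),246),atz(W,(325.6,228.7),225))
```

```text
[ 525.6878121  -211.87187408  246.        ] [ 548.05263529 -214.72421015  225.        ]
```

carry_out --slide '[[0,0.002,0],[0,0.004,0],[0,0.004,0],[0,0.004,0],[0,0.004,0],[0,0.004,0],[0,0.004,0],[0,0.002,0],[0,0.002,0],[0,0,0]]' --turn '[[0,0,0],[0,0,0],[0,0,0],[0,0,0],[0,0,0],[0,0,0],[0,0,0],[0,0,0],[0,0,0],[0,0,0]]'

```text
clock: 12.4
eef_pos: [560.2, -216.5, 285.9]
tool_rot: [[0.121, -0.0, -0.993], [0.993, 0.0, 0.121], [0.0, -1.0, 0.0]]
force: [0.6, -0.0, -5.2]
finger_gap: 15.4
```

carry_out --slide '[[0,0.001,0],[0,0.0015,0],[0,0.0015,0],[0,0.0015,0],[0,0.0015,0],[0,0.0015,0],[0,0.0015,0],[0,0.0015,0],[0,0.0015,0],[0,0.0015,0]]' --turn '[[0,0,0],[0,0,0],[0,0,0],[0,0,0],[0,0,0],[0,0,0],[0,0,0],[0,0,0],[0,0,0],[0,0,0]]'

```text
clock: 13.65
eef_pos: [560.2, -216.5, 271.5]
tool_rot: [[0.121, 0.0, -0.993], [0.993, -0.0, 0.121], [-0.0, -1.0, -0.0]]
force: [0.2, 0.4, -4.7]
finger_gap: 15.2
```

carry_out --slide '[[0,0.0015,0],[0,0.0015,0],[0,0.0015,0],[0,0.0015,0],[0,0.0015,0],[0,0.0015,0],[0,0.001,0],[0,0,0]]' --turn '[[0,0,0],[0,0,0],[0,0,0],[0,0,0],[0,0,0],[0,0,0],[0,0,0],[0,0,0]]'

```text
clock: 14.65
eef_pos: [560.2, -216.5, 261.4]
tool_rot: [[0.121, -0.0, -0.993], [0.993, 0.0, 0.121], [0.0, -1.0, 0.0]]
force: [0.2, -0.4, -3.4]
finger_gap: 15.5
```

Run:
```python
from h import *
np.set_printoptions(precision=2,suppress=True)
F=[]
for n in("scene","wrist"):
    im=manip.snapshot(n)[:,:,::-1];cv2.imwrite(f"pics/{n}7.png",im)
    s=manip.get_state();print(s["clock"],s["eef_pos"],s["force"],s["ft_torque"])
    if n=="scene": cv2.imwrite("pics/c12.png",cv2.resize(im[130:330,330:500],None,fx=3,fy=3,interpolation=cv2.INTER_CUBIC))
```

```text
14.7 [ 560.26 -216.5   261.48] [-0.43 -0.48 -3.07] [-0.01  0.08  0.01]
14.75 [ 560.25 -216.49  261.53] [-0.38 -0.11 -3.69] [ 0.02 -0.01  0.02]
```

View pics/c12.png

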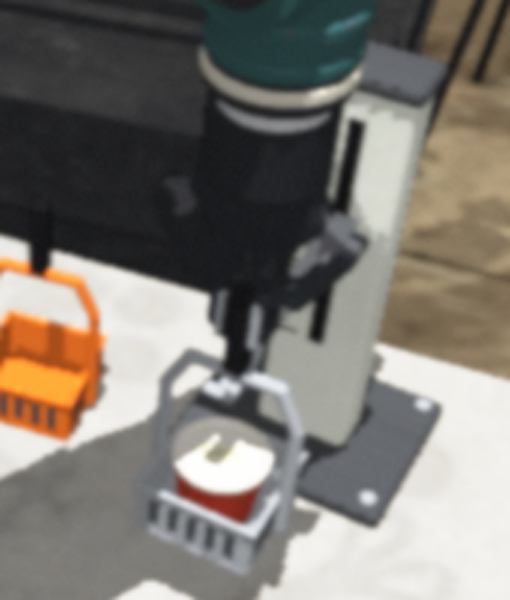

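View pics/wrist7.png

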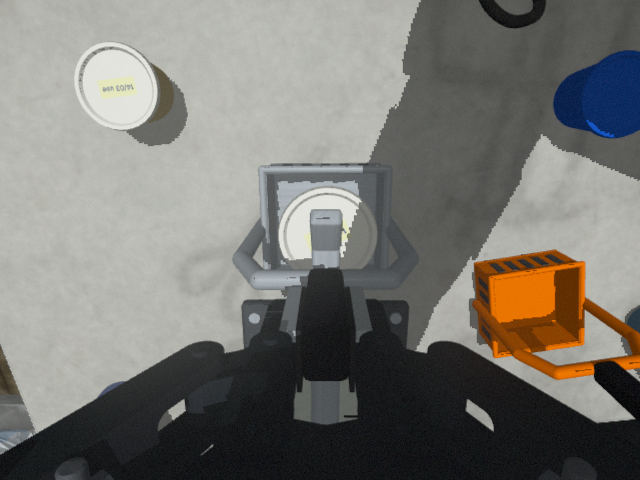

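carry_out --slide '[[0,0.001,0],[0,0.0015,0],[0,0.0015,0],[0,0.0015,0],[0,0.0015,0],[0,0.0015,0],[0,0.0015,0],[0,0.0015,0],[0,0.0015,0],[0,0.001,0]]' --turn '[[0,0,0],[0,0,0],[0,0,0],[0,0,0],[0,0,0],[0,0,0],[0,0,0],[0,0,0],[0,0,0],[0,0,0]]'

```text
clock: 16.0
eef_pos: [560.3, -216.5, 247.4]
tool_rot: [[0.121, 0.0, -0.993], [0.993, -0.0, 0.121], [-0.0, -1.0, -0.0]]
force: [-0.7, -0.6, -2.2]
finger_gap: 15.0
```

carry_out --slide '[[0,0.001,0],[0,0.001,0],[0,0.001,0],[0,0.001,0],[0,0.001,0],[0,0,0],[0,0,0]]' --turn '[[0,0,0],[0,0,0],[0,0,0],[0,0,0],[0,0,0],[0,0,0],[0,0,0]]'

```text
clock: 16.88
eef_pos: [560.3, -216.5, 242.5]
tool_rot: [[0.121, 0.0, -0.993], [0.993, -0.0, 0.121], [-0.0, -1.0, -0.0]]
force: [0.0, -0.4, -0.6]
finger_gap: 14.9
```

```bash
cat > avg.py <<'E'
from h import *
import sys
np.set_printoptions(precision=2,suppress=True)
F=[];Q=[]
for i in range(int(sys.argv[1])):
    im=manip.snapshot("wrist");s=manip.get_state();F.append(s["force"]);Q.append(s["ft_torque"])
F=np.array(F);print(s["clock"],s["eef_pos"],"mean",F.mean(0),"std",F.std(0),"sem",F.std(0)/len(F)**.5,"tq",np.mean(Q,0))
cv2.imwrite(f"pics/w_{s['clock']:.2f}.png",im[:,:,::-1])
E
python3 avg.py 16
```

```text
17.675 [ 560.26 -216.46  242.49] mean [ 0.03  0.18 -0.77] std [0.62 0.41 0.56] sem [0.15 0.1  0.14] tq [ 0.02  0.04 -0.01]
```

carry_out --slide '[[0,0.001,0],[0,0.001,0],[0,0.001,0],[0,0.001,0],[0,0.001,0],[0,0.0005,0],[0,0,0],[0,0,0]]' --turn '[[0,0,0],[0,0,0],[0,0,0],[0,0,0],[0,0,0],[0,0,0],[0,0,0],[0,0,0]]'

```text
clock: 18.68
eef_pos: [560.3, -216.5, 237.0]
tool_rot: [[0.121, 0.0, -0.993], [0.993, -0.0, 0.121], [-0.0, -1.0, -0.0]]
force: [0.4, -0.1, -0.1]
finger_gap: 15.2
```

```bash
python3 avg.py 60
```

```text
21.675 [ 560.26 -216.49  236.97] mean [ 0.1  -0.01  0.03] std [0.47 0.46 0.57] sem [0.06 0.06 0.07] tq [ 0.01  0.01 -0.01]
```

```bash
python3 - <<'E'
from h import *
im=manip.snapshot("scene")[:,:,::-1];cv2.imwrite("pics/c13.png",cv2.resize(im[130:350,330:500],None,fx=2.7,fy=2.7,interpolation=cv2.INTER_CUBIC))
E
ls pics | grep w_21
```

```text
w_21.68.png
```

View pics/c13.png

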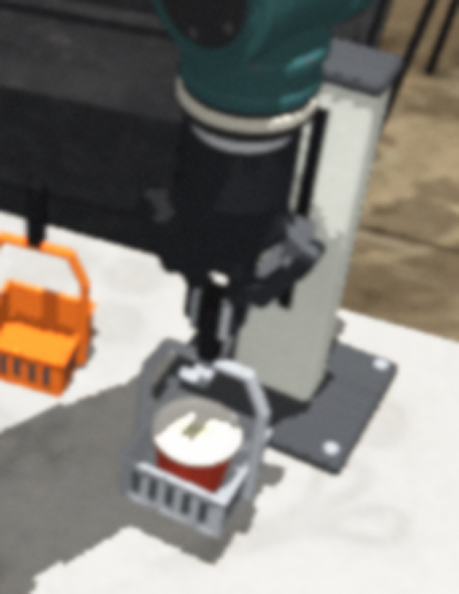

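View pics/w_21.68.png

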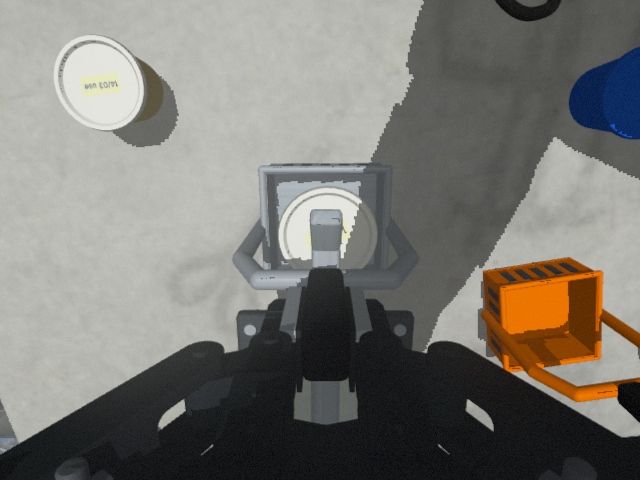

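carry_out --jaw 0.0152 --slide '[[0,0,0],[0,0,0]]' --turn '[[0,0,0],[0,0,0]]'

```text
clock: 21.98
eef_pos: [560.2, -216.5, 237.0]
tool_rot: [[0.121, -0.0, -0.993], [0.993, -0.0, 0.121], [-0.0, -1.0, -0.0]]
force: [-0.3, 0.8, -0.5]
finger_gap: 15.3
```

carry_out --jaw 0.0156 --slide '[[0,0,0],[0,0,0]]' --turn '[[0,0,0],[0,0,0]]'

```text
clock: 22.22
eef_pos: [560.2, -216.5, 237.0]
tool_rot: [[0.121, 0.0, -0.993], [0.993, 0.0, 0.121], [0.0, -1.0, -0.0]]
force: [0.2, 0.7, 0.3]
finger_gap: 15.7
```

carry_out --jaw 0.016 --slide '[[0,0,0],[0,0,0]]' --turn '[[0,0,0],[0,0,0]]'

```text
clock: 22.48
eef_pos: [560.2, -216.5, 237.0]
tool_rot: [[0.121, 0.0, -0.993], [0.993, -0.0, 0.121], [-0.0, -1.0, -0.0]]
force: [0.5, 0.9, 0.3]
finger_gap: 16.0
```

carry_out --jaw 0.0165 --slide '[[0,0,0],[0,0,0]]' --turn '[[0,0,0],[0,0,0]]'

```text
clock: 22.72
eef_pos: [560.3, -216.5, 237.0]
tool_rot: [[0.121, 0.0, -0.993], [0.993, 0.0, 0.121], [0.0, -1.0, -0.0]]
force: [0.1, 0.1, 0.1]
finger_gap: 16.4
```

carry_out --jaw 0.018 --slide '[[0,0,0],[0,0,0]]' --turn '[[0,0,0],[0,0,0]]'

```text
clock: 22.98
eef_pos: [560.2, -216.5, 237.0]
tool_rot: [[0.121, -0.0, -0.993], [0.993, 0.0, 0.121], [0.0, -1.0, 0.0]]
force: [0.6, -0.4, 0.3]
finger_gap: 18.1
```

```bash
python3 avg.py 8; ls -t pics|head -1
```

```text
23.375 [ 560.23 -216.49  236.98] mean [0.16 0.06 0.22] std [0.61 0.32 0.41] sem [0.22 0.11 0.14] tq [-0.02 -0.   -0.  ]
w_23.38.png
```

View pics/w_23.38.png

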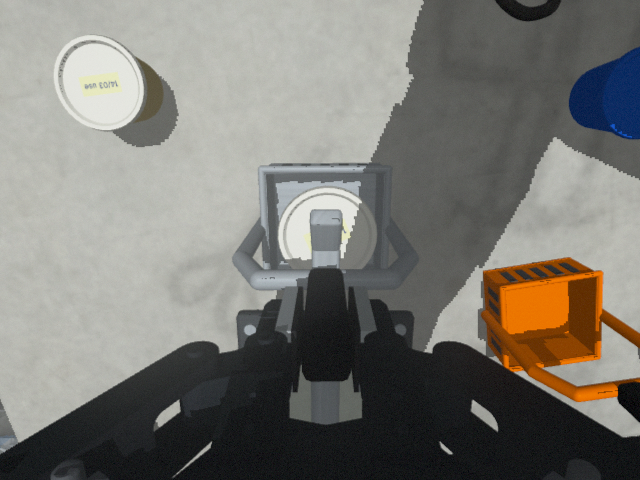

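carry_out --jaw 0.07 --slide '[[0,0,0],[0,0,0],[0,0,0],[0,0,0],[0,0,0]]' --turn '[[0,0,0],[0,0,0],[0,0,0],[0,0,0],[0,0,0]]'

```text
clock: 24.0
eef_pos: [560.2, -216.5, 237.0]
tool_rot: [[0.121, -0.0, -0.993], [0.993, 0.0, 0.121], [0.0, -1.0, 0.0]]
force: [-0.2, -0.9, 1.1]
finger_gap: 70.1
```

carry_out --slide '[[0,-0.005,0],[0,-0.01,0],[0,-0.015,0],[0,-0.02,0],[0,-0.02,0],[0,-0.02,0],[0,-0.015,0],[0,-0.01,0],[0,-0.005,0],[0,0,0]]' --turn '[[0,0,0],[0,0,0],[0,0,0],[0,0,0],[0,0,0],[0,0,0],[0,0,0],[0,0,0],[0,0,0],[0,0,0]]'

```text
clock: 25.25
eef_pos: [560.3, -216.5, 357.0]
tool_rot: [[0.121, 0.0, -0.993], [0.993, -0.0, 0.121], [-0.0, -1.0, -0.0]]
force: [0.3, -0.8, 0.2]
finger_gap: 70.4
```

Run:
```python
from h import *
a=manip.snapshot("scene")[:,:,::-1];w=manip.snapshot("wrist")[:,:,::-1];manip.snapshot("top")
for i in range(8): b=manip.snapshot("scene")[:,:,::-1]
s=manip.get_state();print(s["clock"],s["eef_pos"],s["force"],s["finger_gap"])
d=cv2.absdiff(a,b);print("diff",d.max(),d.mean())
cv2.imwrite("pics/w9.png",w);cv2.imwrite("pics/c14.png",cv2.resize(b[130:350,330:500],None,fx=2.7,fy=2.7,interpolation=cv2.INTER_CUBIC))
```

```text
25.8 [ 560.23840744 -216.46967446  356.93498779] [ 0.0023751  -0.63142398 -0.26970193] 70.00599599626904
diff 34 0.7282248263888889
```

View pics/c14.png

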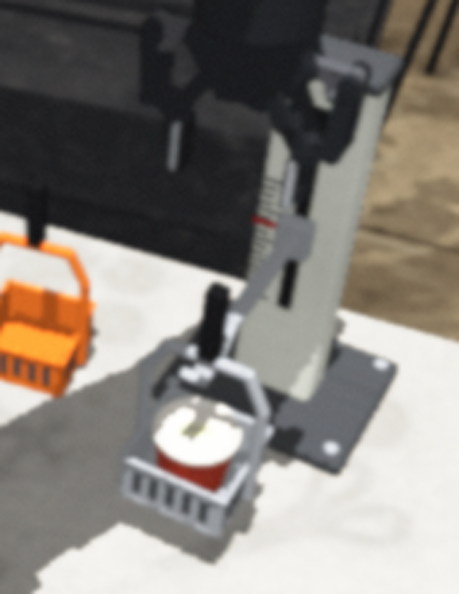

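View pics/w9.png

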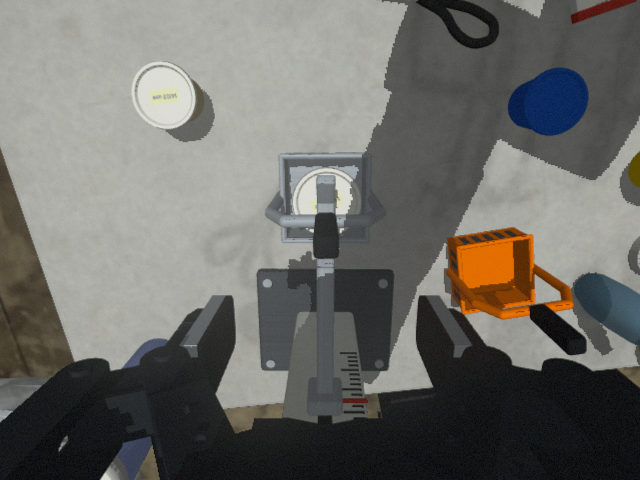

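Run:
```python
from h import *
ims=[manip.snapshot("wrist").astype(float) for i in range(20)]
a=np.mean(ims[:6],0)[150:250,260:390];b=np.mean(ims[-6:],0)[150:250,260:390]
m=np.mean(ims,0)[150:250,260:390]
print("basket region drift px",cv2.phaseCorrelate(a.mean(2),b.mean(2)),np.abs(a-b).max())
for i in ims[::4]: print(cv2.phaseCorrelate(m.mean(2),i[150:250,260:390].mean(2)))
print(manip.get_state()["clock"])
```

```text
basket region drift px ((0.5046400677710494, -0.0045437511945323195), 1.0009510166494928) 19.666666666666657
((0.46299065895998126, 0.02199849403183407), 0.9976771546024503)
((0.5239832592597935, 0.015453774542955045), 1.0128504829811014)
((0.5201541280084854, -0.02227458302899521), 1.005502649779189)
((0.4858552921899104, 0.0024697777956674827), 1.0060580147121807)
((0.510650882791893, -0.01354044302799906), 1.00802639302206)
26.8
```

Run:
```python
from h import *
print(manip.job_done());print(manip.get_state()["clock"])
```

```text
the job is handed in; nothing more can be done
None
the job is handed in; nothing more can be done
```

The red tub's basket is hanging in the scale hook, and I handed the job in at about 27 s of the 56 s allowed. No verdict was reported.

- **Lift and hang:** I lifted the steel basket by its black grip. It weighed about 5.3 N, or 0.54 kg. I brought the bar in above the hook tip and lowered it at 12 mm/s or less, slowing to 8 mm/s near the end.
- **Release:** I kept hold until the mean vertical force on the hand was 0.03 ± 0.07 N, then opened the jaws in small steps and withdrew upward.
- **Last checks:** The final images show the bar in the hook and the basket level and centred, with the tub standing in it. By calculation the basket's underside is about 56 mm above the table. The basket showed no drift over 1 s of wrist pictures. The gripper is well clear, and I saw no bystander disturbed.
- **Agreement:** The hook went down about 39 mm (from the arm's height), which matches the weight felt in the hand.
- **Disagreement:** The first top-view estimate of the hook was about 5 mm off the wrist-camera one sideways. I used the wrist-camera value, and a second wrist picture taken in line with the hook confirmed it.
- **Not measured:** I had no direct reading of hook speed or of the force on the scale. Both are inferred from how slowly I lowered and from the wrist force.

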